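# Take the lift-off lid off the soap chest and stand it in the drying rack

### The arm

A 6-joint arm with a two-finger parallel gripper is mounted at the origin on a cart in front of the work surface, level with it; the furniture and walls round the work are solid. World frame = base frame: x ahead of the robot, y to its left, z up, the work surface at z = 0. Lengths are in mm, angles in rad, forces in N, time in s.
With the tool pointing down it reaches from about 350 to 975 mm from the base axis. Payload 7.1 kg.
Tool frame: the origin (TCP) lies midway between the tips of the shut fingers; the grasp point (between the pads) lies ctrl.grip_point_offset behind it (ctrl.grip_point_offset is the distance from the TCP to the grasp point, in mm); z points along the fingers, y is the line along which they close (so a half turn about z gives the same grasp; the last joint's range is limited). The gripper opens to 88 mm and grips with 3 to 60 N. Pads are 20 mm wide; open, the fingers measure 115 mm over their backs; the gripper's body (75 mm by 178 mm) begins 61 mm behind the grasp point.
Start: joints at [-1.338, 0.423, 1.63, -0, 1.089, -0.019], TCP at [155.736, -605.269, 222.675] pointing down, gripper open.
Joint ranges: [-3, 3], [-0.9, 2.11], [0.09, 2.58], [-1.31, 4.45], [0.11, 2.69], [-2.54, 2.54]. Speed limits (rad/s): [2.39, 2.39, 3.01, 3.14, 3.14, 3.14].

### API

Orientations are given as a rotation vector (axis times angle).
In Python, from workcell import ctrl, get_image, close_job, finder gives the robot as it stands.
- The arm moves only by the tool servo_tool, never from a script. Its argument "deltas" is a list of rows, each a list of 2 entries, a list of its own where there are three numbers: the shift along the tool's x, y, z in mm, then the turn, a rotation vector about the tool's x, y, z in rad. A call has 1 to 5 rows; each row is the pose to reach, as a shift and turn from the pose commanded when the call began, along the tool's axes at that moment; what a row does not reach only later rows make up. A row lasts 1/12 s, in which the tool goes at most 41.7 mm and 7.16 degrees, less where a joint would pass 70% of its speed; a pose out of reach is approached as far as the arm can. A call with a gripper value outside its range is refused whole. "grip" is the closure, from -1 (fully open) to 1 (shut), so that 0 is half open, set as the call begins (left out, the last holds). The fingers move at their own pace and stop on an object; the grip force is fixed at half the most. Time passes only in rows, so rows that repeat a pose let the fingers close. It gives the time, the measured TCP pose, the force, the opening and the grip force at its end, in the units of the state.
- ctrl.get_obs(): the state, without advancing time (a new reading comes with each control period).
- get_image(name): name is "side" or "top" or "wrist"; returns a dict with "frame" (480x640x3 uint8, blue, green, red), "depth" (480x640 float32, mm along the optical axis (not along the pixel's ray), 0 where there is no reading), "K" (3x3 intrinsics, pixels), "pose" (4x4, takes a point from camera to world coordinates). Camera axes: x right, y down, z forward; pixel columns grow to the right and rows downward; lengths in mm; the calibration is good to about 2 mm. A picture is of the moment at which its call begins.
- close_job(): hands the job in; it is judged then, once.
Trained networks look in a picture, given as the dict that the camera call returned (one of the last four; its "shot" number tells which), for a name from the list of things; names that differ only in an ending like _2 or _b are one class to them, and where a whole thing is asked for, a point or a joint stands for the part that bears it (a point fixed in the world has none). Each returns a list of dicts, best first, with "score" (0 to 1); they miss things now and then, are a little off and sometimes report something else, mostly with a low value. They report only what shows in the picture. A call takes as long as a camera call. They do not tell look-alikes from the thing itself.
- finder.search_frame(query, picture): "rect" ([centre column, centre row, width, height] as shares, 0 to 1, of the picture: columns of its width, rows of its height, round what is visible of it).
- finder.silhouettes(query, picture): "mask" (480x640 bool, what is visible of it) and "rect" ([centre column, centre row, width, height] as shares, 0 to 1, of the picture: columns of its width, rows of its height, round what is visible of it).
The state is a dict: "t": time; "qpos": joint angles; "qvel": joint speeds; "joint_torque": joint torques, N m; "ee_pos": TCP position; "orientation": TCP orientation; "ft_force": force on the tool from outside, world axes, zero at the start; "moment": the same for the moment, N m; "width": finger opening in mm; "grasp_force": force on a finger pad.
Only numpy, scipy, OpenCV 4.12 (cv2) and the standard library are available. Lean on these libraries where they do the work, as an engineer would, in place of code of your own. Each camera call takes 0.05 s, during which the arm holds its last target. There are 200 camera calls.

### The job

The blue lid of the white soap chest is to be washed and dried. Lift the red carton off the lid and set it gently down upright on the bare worktop; then swing the lid up about its hinge until it is vertical, lift it straight up off the two hinge pins while it is upright, and stand it in the wire drying rack, hinge edge down on the rack's base and handle at the top. Do not drop the carton or the lid, and leave the two bottles and the spray can standing where they are.

Things in the scene. Friction and masses are not known exactly. Their poses are not given: they have to be found in the camera images.
- chest: White open chest, 120 (x) x 200 (y) x 80 mm high, walls 6 mm, floor 16 mm thick, fixed to the worktop. Origin: centre of its underside. Its front looks along its own -x; the hinge is at its back (+x). Behind it stands fixed white shelving, its front at world x = 0.70 m: a lower shelf whose front board spans heights 0.245 to 0.304 m, and an upright at y = -0.265 m; keep wrist and gripper clear.
- chest_pins (a point): Midpoint of the hinge axis at the chest's back: chest frame (80, 0, 84) mm. Two 8 mm pins lie along the chest's y, centred 55 mm either side of this point, each between two steel cheeks 26 mm apart that reach 4 mm higher than the axis.
- lid: Blue lid, loose, about 0.3 kg, closed on the chest, same axes. Panel 126 (x) x 206 (y) x 8 mm; origin: centre of its underside, z out of its top. Loop handle on its front edge (-x). Two hooks, 20 mm wide and 20 mm over all in z, on its back edge at y = +-55 mm; their 11.6 mm slots open towards lid +x and take the pins. A lip under the front stops it sliding forward when closed.
- lid_bar (a point): Middle of the lid's handle bar: a round steel bar of 12 mm diameter along the lid's y, straight for 80 mm, 42 mm in front of the panel's edge, at lid frame (-105, 0, 4) mm; joined to the panel by two stems at y = +-48 mm. Open space below and between bar and panel. The bar can turn between gripper fingers.
- lid_hinge (a point): Point of the lid on the hinge axis, lid frame (80, 0, 4) mm, 185 mm from lid_bar; within 3 mm of chest_pins while hooked on. The lid swings freely about the pins, handle end up and over to the back; no spring, no stay: let go, it falls shut or open. Hooks hold it unless it is upright; vertical, handle up, the slots open downwards and 20 mm of lift frees it.
- lid_foot (a point): Middle of the lid's hinge edge at the tips of the hooks, lid frame (92, 0, 4) mm: the lid's lowest point when it stands handle up, 197 mm below lid_bar.
- rack: Drying rack, fixed: grey base plate 100 (x) x 210 (y) x 10 mm with two steel wire frames 170 mm long in y, leaving a slot along the rack's y. Slot 20 mm wide up to 62 mm above the worktop, flaring to 45 mm at the top rails, which reach 84 mm. Origin: centre of its underside. Takes the lid's 8 mm panel either way round; the hooks stand on the base between the frames' uprights at y = +-85 mm.
- rack_slot (a point): Middle of the slot on top of the rack's base, 10 mm above the rack's origin.
- carton: Red soap carton, 47 (x) x 64 (y) x 44 mm high, 0.11 kg, standing on the lid at the start. Origin: centre of its underside.
- bottle_blue: Bystander: blue bottle with red cap, 47 x 56 x 180 mm high. Origin: centre of its underside.
- spray_can: Bystander: red spray can, 59 mm diameter, 198 mm high. Origin: centre of its underside.
- bottle_white: Bystander: white bottle with red cap, 43 x 50 x 164 mm high. Origin: centre of its underside.
Not all that is in view belongs to the job. There is more than one size of the carton; the one meant has the size given above.

How it is judged (in metres and radians):
On the way, in this order (a step that is already met when the one before it is completed fails the run):
1. the carton stands upright on the worktop, let go, with the lid still closed (height (world z) of carton below 0.006 m and angle between carton's own z axis and vertical below 0.12 rad and contact force between the fingers and carton below 0.1 N and angle between lid's own z axis and vertical below 0.15 rad), for 0.2 s.
2. the lid stands vertical (within about 10 degrees) with its hooks still on the pins (angle between lid's own z axis and vertical between 1.3908 and 1.7508 rad and distance between lid_hinge and chest_pins below 0.012 m and height (world z) of lid_bar above 0.24 m), for 0.1 s.
3. the lid is lifted off: its hinge edge is at least 30 mm above the pins, still above them (within 50 mm) and upright (within 20 degrees) (angle between lid's own z axis and vertical between 1.2208 and 1.9208 rad and z of lid_hinge in the frame of chest above 0.114 m and x of lid_hinge in the frame of chest between 0.03 and 0.13 m and y of lid_hinge in the frame of chest between -0.05 and 0.05 m), for 0.1 s.
At the end, for the whole second after the job is handed in: Lid in the rack slot, hinge edge down (foot within 20 mm of the centre line, 40 mm lengthwise, under 10 mm above the base), handle up, leaning under 0.4 rad; carton upright on the bare worktop; bystanders standing; all at rest, released (x of lid_foot in the frame of rack between -0.02 and 0.02 m and y of lid_foot in the frame of rack between -0.04 and 0.04 m and z of lid_foot in the frame of rack below 0.02 m and height (world z) of lid_bar above 0.18 m and angle between lid's own z axis and vertical between 1.1708 and 1.9708 rad and height (world z) of carton below 0.006 m and angle between carton's own z axis and vertical below 0.12 rad and linear speed of each of lid, carton below 0.02 m/s and contact force between the fingers and lid below 0.1 N and angle between each of bottle_blue, spray_can, bottle_white's own z axis and vertical below 0.2 rad); the robot touches nothing.
It fails at once if a bystander (bottle_blue, spray_can, bottle_white) is moved more than 30 mm or tipped (distance of any of bottle_blue, spray_can, bottle_white from where it was at the start of the episode above 0.03 m or angle between any of bottle_blue, spray_can, bottle_white's own z axis and vertical above 0.35 rad).
It fails at once if the carton is dropped or knocked off (faster than 0.6 m/s while not held) (linear speed of carton above 0.6 m/s and contact force between the fingers and carton below 0.1 N).
It fails at once if the lid is dropped (faster than 0.7 m/s while not held) (linear speed of lid above 0.7 m/s and contact force between the fingers and lid below 0.1 N).
It also fails if it takes over 72 s, if anything falls off the work surface, if the arm or the gripper's body presses on something with over 40 N, if the wrist force passes 120 N, or if a joint passes its speed limit or range.

## Working session

There is one attempt and no reset: what is moved stays moved. The work goes in short steps, Python scripts to look and compute and a tool call to move; the robot and the scene stay as the last step left them, time stands still between calls to the robot, and variables do not carry over. Pictures are saved under pics/ and viewed, at most 10 in all, crops included, and the job is handed in when it is done.

Besides the shell and the picture viewer there is one more tool, called as name(argument=value, ...) on one line, values as JSON. servo_tool: Moves the arm, as the interface text tells. Its arguments: {"type":"object","properties":{"deltas":{"type":"array","items":{"type":"array"}},"grip":{"type":"number"}},"required":["deltas"]}

```bash
mkdir -p pics; ls; cat > h.py <<'E'
import numpy as np, cv2
from scipy.spatial.transform import Rotation as R
from workcell import ctrl, get_image, close_job, finder
def cloud(im):
    d=im["depth"];v,u=np.indices(d.shape);K=im["K"]
    p=np.stack([(u-K[0,2])/K[0,0]*d,(v-K[1,2])/K[1,1]*d,d],-1)
    w=p@im["pose"][:3,:3].T+im["pose"][:3,3]
    w[d<=0]=np.nan
    return w
def st():
    o=ctrl.get_obs();print({k:np.round(o[k],3).tolist() for k in("t","qpos","ee_pos","orientation","ft_force","width","grasp_force")});return o
def togo(o,tgt_pos,tgt_R):
    Rm=R.from_rotvec(o["orientation"])
    return (Rm.inv().apply(np.array(tgt_pos)-o["ee_pos"])).round(1),(Rm.inv()*tgt_R).as_rotvec().round(3)
E
python3 - <<'E'
from h import *
o=st();print(ctrl.grip_point_offset, R.from_rotvec(o["orientation"]).as_matrix().round(2).tolist())
for n in("side","top"):
    im=get_image(n);cv2.imwrite(f"pics/{n}0.png",im["frame"]);W=cloud(im)
    np.savez(f"{n}0.npz",W=W,f=im["frame"],K=im["K"],pose=im["pose"])
    print(n,im["pose"].round(2).tolist(),im["K"].tolist())
    for q in("chest","lid","lid_bar","rack","carton","bottle_blue","spray_can","bottle_white"):
        for r in finder.silhouettes(q,im)[:3]:
            P=W[r["mask"]];P=P[~np.isnan(P[:,0])]
            if len(P): print(q,round(r["score"],2),(np.array(r["rect"])*[640,480,640,480]).round().tolist(),np.percentile(P,[2,50,98],axis=0).round().tolist())
E
```

```text
pics
{'t': 0.0, 'qpos': [-1.338, 0.424, 1.631, 0.0, 1.089, -0.019], 'ee_pos': [155.593, -604.753, 221.94], 'orientation': [-3.115, -0.394, 0.0], 'ft_force': [0.388, 0.201, 0.507], 'width': 87.622, 'grasp_force': 0.0}
18.700000000000003 [[0.97, 0.25, -0.0], [0.25, -0.97, 0.0], [0.0, -0.0, -1.0]]
side [[-0.93, -0.19, 0.32, -61.57], [-0.37, 0.54, -0.76, 1369.7], [-0.03, -0.82, -0.57, 1097.9], [0.0, 0.0, 0.0, 1.0]] [[607.1951106110188, 0.0, 318.9469237375319], [0.0, 607.1951106110188, 237.5104048122581], [0.0, 0.0, 1.0]]
chest 0.7 [338.0, 217.0, 53.0, 52.0] [[433.0, -278.0, 1.0], [467.0, -118.0, 47.0], [589.0, -101.0, 88.0]]
lid 0.63 [346.0, 203.0, 66.0, 42.0] [[402.0, -302.0, 80.0], [484.0, -185.0, 88.0], [579.0, -108.0, 95.0]]
lid 0.58 [338.0, 216.0, 59.0, 51.0] [[433.0, -279.0, 2.0], [468.0, -118.0, 48.0], [589.0, -100.0, 87.0]]
lid_bar 0.67 [347.0, 202.0, 71.0, 36.0] [[396.0, -312.0, 63.0], [481.0, -188.0, 88.0], [586.0, -107.0, 95.0]]
rack 0.57 [280.0, 304.0, 71.0, 65.0] [[456.0, 156.0, 2.0], [510.0, 269.0, 10.0], [578.0, 357.0, 83.0]]
carton 0.9 [289.0, 247.0, 32.0, 36.0] [[559.0, 
[... 1103 characters left out ...]
0.0, 64.0], [496.0, -197.0, 90.0], [583.0, -111.0, 98.0]]
rack 0.58 [261.0, 209.0, 62.0, 56.0] [[458.0, 153.0, 4.0], [513.0, 248.0, 12.0], [571.0, 349.0, 87.0]]
carton 0.85 [335.0, 219.0, 28.0, 31.0] [[560.0, -32.0, 7.0], [591.0, 9.0, 58.0], [630.0, 54.0, 65.0]]
carton 0.24 [260.0, 208.0, 62.0, 58.0] [[456.0, 151.0, 4.0], [513.0, 248.0, 12.0], [571.0, 351.0, 87.0]]
bottle_blue 0.61 [316.0, 250.0, 18.0, 26.0] [[437.0, -28.0, 1.0], [451.0, -5.0, 94.0], [476.0, 20.0, 184.0]]
spray_can 0.74 [470.0, 295.0, 31.0, 30.0] [[524.0, -499.0, 6.0], [536.0, -467.0, 150.0], [581.0, -445.0, 199.0]]
bottle_white 0.8 [214.0, 163.0, 24.0, 34.0] [[552.0, 439.0, 2.0], [565.0, 450.0, 87.0], [587.0, 505.0, 167.0]]
```

```bash
python3 - <<'E'
from h import *
s=np.load("side0.npz");t=np.load("top0.npz")
a=cv2.resize(s["f"][110:380,180:420],(530,596)) ; b=cv2.resize(t["f"][120:340,180:500],(800,550))
cv2.imwrite("pics/b.png",b)
# carton on lid: top-face points
for n,z in(("top",t),("side",s)):
    W=z["W"]; f=z["f"].astype(int)
    red=(f[...,2]>f[...,1]+50)&(f[...,2]>f[...,0]+50)
    m=red&(W[...,2]>122)&(W[...,2]<145)&(abs(W[...,1]+215)<90)&(abs(W[...,0]-510)<90)
    P=W[m]; print(n,len(P),np.median(P,0) if len(P) else 0)
    print(cv2.minAreaRect(P[:,:2].astype(np.float32)))
    blue=(f[...,0]>f[...,2]+30)
    m=blue&(W[...,2]>78)&(W[...,2]<104)&(abs(W[...,1]+205)<140)&(abs(W[...,0]-510)<120)
    P=W[m];print("lid",len(P),cv2.minAreaRect(P[:,:2].astype(np.float32)),np.median(P[:,2]))
    m=(abs(W[...,1]+205)<70)&(W[...,0]>370)&(W[...,0]<425)&(W[...,2]>60)
    P=W[m];print("bar",len(P),np.round(P[:30],0).tolist())
    m=(W[...,0]>440)&(W[...,0]<590)&(W[...,1]>130)&(W[...,1]<370)&(W[...,2]>3)&(W[...,2]<16)
    P=W[m];print("rack base",len(P),cv2.minAreaRect(P[:,:2].astype(np.float32)),P.mean(0))
    m=(W[...,0]>440)&(W[...,0]<590)&(W[...,1]>130)&(W[...,1]<370)&(W[...,2]>72)
    P=W[m];print("rails",len(P),np.round(P,0)[:40].tolist())
E
```

```text
top 285 [ 504.8295884  -245.52776136  133.69876603]
((506.5914611816406, -245.17071533203125), (59.045772552490234, 43.67927932739258), 86.09783172607422)
lid 2300 ((514.7216796875, -210.13552856445312), (158.0259552001953, 206.25978088378906), 6.379532814025879) 90.05750048573577
bar 24 [[421.0, -168.0, 88.0], [421.0, -171.0, 95.0], [423.0, -173.0, 91.0], [419.0, -169.0, 86.0], [420.0, -172.0, 86.0], [421.0, -174.0, 88.0], [422.0, -177.0, 90.0], [415.0, -170.0, 88.0], [415.0, -173.0, 94.0], [416.0, -176.0, 97.0], [419.0, -179.0, 90.0], [414.0, -174.0, 87.0], [416.0, -177.0, 86.0], [423.0, -265.0, 87.0], [423.0, -267.0, 93.0], [424.0, -270.0, 94.0], [420.0, -266.0, 89.0], [421.0, -269.0, 89.0], [422.0, -271.0, 94.0], [419.0, -268.0, 84.0], [418.0, -270.0, 93.0], [420.0, -273.0, 91.0], [415.0, -271.0, 91.0], [417.0, -274.0, 92.0]]
rack base 1581 ((515.0034790039062, 249.68966674804688), (149.6685791015625, 239.61151123046875), 0.12551431357860565) [511.0930947  247.33476077   9.78220024]
rails 227 [[565.0, 330.0, 84.0], [562.0, 332.0, 81.0], [562.0, 328.0, 84.0], [561.0, 322.0, 90.0],
[... 2123 characters left out ...]
1.0, 179.0, 85.0], [521.0, 173.0, 81.0], [518.0, 172.0, 81.0], [517.0, 168.0, 78.0], [516.0, 165.0, 77.0], [528.0, 179.0, 80.0], [524.0, 180.0, 82.0], [520.0, 183.0, 85.0], [520.0, 176.0, 80.0], [516.0, 171.0, 78.0], [516.0, 165.0, 73.0], [529.0, 187.0, 83.0], [527.0, 186.0, 82.0], [523.0, 187.0, 84.0], [521.0, 187.0, 84.0], [515.0, 168.0, 72.0], [512.0, 167.0, 73.0], [532.0, 189.0, 80.0], [528.0, 191.0, 82.0], [523.0, 194.0, 86.0], [524.0, 187.0, 80.0], [510.0, 171.0, 72.0], [529.0, 201.0, 86.0], [529.0, 196.0, 82.0], [528.0, 190.0, 78.0], [525.0, 191.0, 79.0], [471.0, 178.0, 84.0], [530.0, 207.0, 86.0], [529.0, 203.0, 84.0], [528.0, 198.0, 81.0], [526.0, 196.0, 79.0], [471.0, 184.0, 85.0]]
```

View pics/b.png

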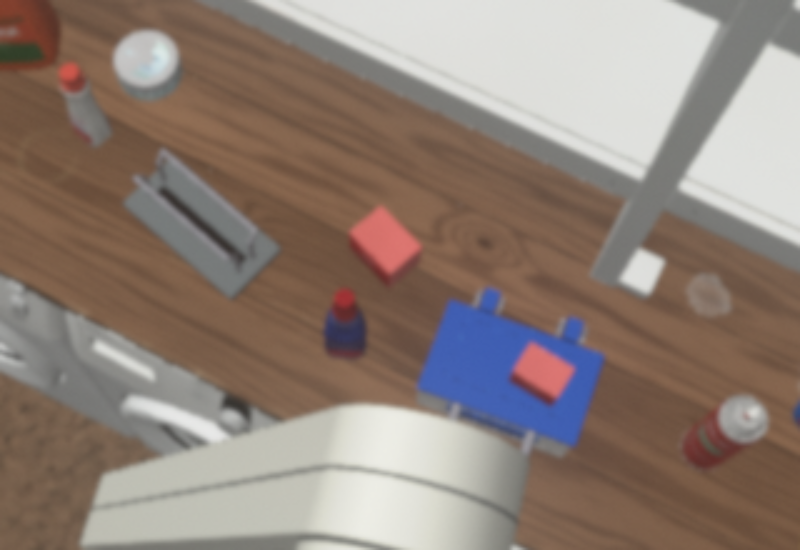

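View pics/side0.png

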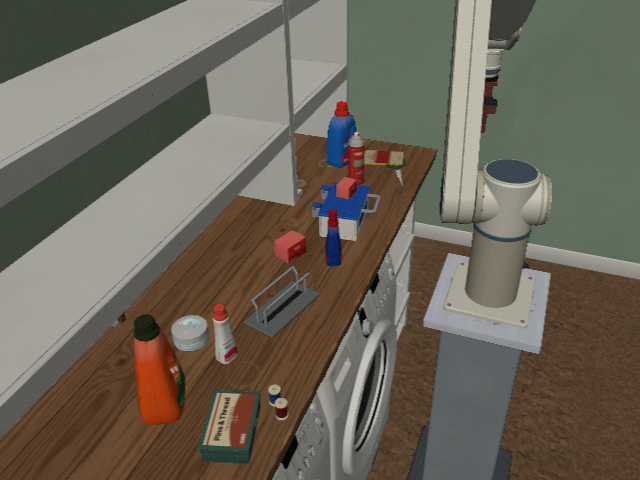

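```bash
cat >> h.py <<'E'
def Rt(yaw_deg,tilt_deg=0):
    # tool y = horizontal dir at yaw (radial/lid x) ; tilt leans tool z forward
    a=np.radians(yaw_deg); y=np.array([np.cos(a),np.sin(a),0]); z=np.array([0,0,-1.]); x=np.cross(y,z)
    return R.from_rotvec(x*np.radians(tilt_deg))*R.from_matrix(np.stack([x,y,z],1))
E
python3 - <<'E'
from h import *
o=st();print(Rt(0,30).as_matrix().round(2).tolist())
print(togo(o,[470,-215,330],Rt(7)))
W=np.load("side0.npz")["W"]
for p in((397,175),(385,157),(340,150)): print(p,W[p[1],p[0]].round())
for n in("top","side"):
    W=np.load(n+"0.npz")["W"]; m=(W[...,0]>430)&(W[...,0]<600)&(W[...,1]>120)&(W[...,1]<380)&(W[...,2]>5)&(W[...,2]<15)
    f=np.load(n+"0.npz")["f"].astype(int); m&=(f.max(-1)-f.min(-1)<25)
    P=W[m];print(len(P),cv2.minAreaRect(P[:,:2].astype(np.float32)),P.mean(0))
E
```

```text
{'t': 0.9, 'qpos': [-1.338, 0.423, 1.63, 0.0, 1.089, -0.019], 'ee_pos': [155.724, -605.278, 222.707], 'orientation': [3.117, 0.394, 0.0], 'ft_force': [-0.411, -0.33, -0.097], 'width': 88.028, 'grasp_force': 0.0}
[[0.0, 0.87, -0.5], [1.0, 0.0, 0.0], [0.0, -0.5, -0.87]]
(array([ 401.6, -299.7, -107.3]), array([ 0.   ,  0.   , -1.441]))
(397, 175) [ 424. -575.   -0.]
(385, 157) [ 501. -679.   11.]
(340, 150) [ 643. -560.   75.]
1152 ((518.22412109375, 260.1175537109375), (226.62103271484375, 101.42127990722656), 75.34984588623047) [511.29432508 249.78953604  10.6097032 ]
1613 ((523.7347412109375, 252.00054931640625), (216.25970458984375, 121.55347442626953), 75.10768127441406) [512.61597346 263.00992523   9.57319289]
```

servo_tool(deltas=[[[0,0,-100],[0,0,-0.1]],[[50,-30,-107],[0,0,-0.2]],[[80,-60,-107],[0,0,-0.3]],[[110,-85,-107],[0,0,-0.4]],[[140,-105,-107],[0,0,-0.5]]], grip=-1)

```text
t: 1.32
ee_pos: [248.3, -489.8, 328.8]
orientation: [2.917, 1.157, 0.0]
ft_force: [1.1, -0.2, -0.2]
width: 87.5
grasp_force: 0.0
```

```bash
sed -i 's/R.from_rotvec(x\*np.radians(tilt_deg))/R.from_rotvec(-x*np.radians(tilt_deg))/' h.py; python3 - <<'E'
from h import *
o=st();print(togo(o,[470,-215,330],Rt(7)))
E
```

```text
{'t': 1.317, 'qpos': [-1.123, 0.2, 1.69, -0.0, 1.248, -0.308], 'ee_pos': [248.32, -489.77, 328.816], 'orientation': [2.917, 1.157, 0.0], 'ft_force': [1.143, -0.248, -0.183], 'width': 87.486, 'grasp_force': 0.0}
(array([349.8, -48.1,  -1.7]), array([ 0.002,  0.002, -0.938]))
```

servo_tool(deltas=[[[40,-6,0],[0,0,-0.1]],[[80,-12,0],[0,0,-0.2]],[[120,-17,0],[0,0,-0.31]],[[160,-22,0],[0,0,-0.42]],[[200,-28,0],[0,0,-0.53]]])

```text
t: 1.73
ee_pos: [375.6, -331.5, 327.1]
orientation: [2.513, 1.884, 0.0]
ft_force: [0.9, -1.1, -0.2]
width: 87.9
grasp_force: 0.0
```

```bash
python3 - <<'E'
from h import *
o=st();print(togo(o,[470,-215,330],Rt(7)))
E
```

```text
{'t': 1.733, 'qpos': [-0.747, 0.123, 1.787, 0.0, 1.23, -0.463], 'ee_pos': [375.58, -331.541, 327.065], 'orientation': [2.513, 1.884, 0.0], 'ft_force': [0.932, -1.065, -0.21], 'width': 87.91, 'grasp_force': 0.0}
(array([138.3,  58. ,  -2.9]), array([ 0.001,  0.001, -0.406]))
```

servo_tool(deltas=[[[35,14,-1],[0,0,-0.1]],[[70,28,-1],[0,0,-0.2]],[[105,43,-2],[0,0,-0.3]],[[138,58,-3],[0,0,-0.406]],[[138,58,-3],[0,0,-0.406]]])

```text
t: 2.15
ee_pos: [472.8, -213.4, 330.1]
orientation: [2.076, 2.357, 0.003]
ft_force: [-1.3, -0.2, 0.4]
width: 87.9
grasp_force: 0.0
```

```bash
python3 - <<'E'
from h import *
o=st()
im=get_image("wrist");cv2.imwrite("pics/w1.png",im["frame"]);W=cloud(im);f=im["frame"].astype(int)
np.savez("w1.npz",W=W,f=im["frame"]);print(im["pose"].round(2).tolist(),im["K"][0].tolist())
red=(f[...,2]>f[...,1]+50)&(f[...,2]>f[...,0]+50)
P=W[red&(W[...,2]>122)&(W[...,2]<145)]
if len(P):print("carton top",len(P),np.median(P,0),cv2.minAreaRect(P[:,:2].astype(np.float32)))
b=(f[...,0]>f[...,2]+30)&(W[...,2]>75)&(W[...,2]<105)
P=W[b];print("lid",len(P),np.median(P,0),cv2.minAreaRect(P[:,:2].astype(np.float32)))
E
```

```text
{'t': 2.15, 'qpos': [-0.448, 0.15, 1.749, 0.002, 1.242, -0.575], 'ee_pos': [472.801, -213.379, 330.117], 'orientation': [2.076, 2.357, 0.003], 'ft_force': [-1.272, -0.226, 0.37], 'width': 87.874, 'grasp_force': 0.0}
[[0.99, 0.12, 0.04, 463.34], [0.13, -0.96, -0.26, -142.18], [0.0, 0.26, -0.97, 493.23], [0.0, 0.0, 0.0, 1.0]] [350.8029672004101, 0.0, 317.80984739990436]
carton top 2891 [ 511.77291589 -247.03901852  133.28545429] ((526.2526245117188, -337.8349609375), (57.45876693725586, 262.2716064453125), 10.782710075378418)
lid 17488 [ 497.47092409 -181.32015049   89.61972212] ((510.3973083496094, -151.01092529296875), (154.5846710205078, 319.96380615234375), 6.810994625091553)
```

View pics/w1.png

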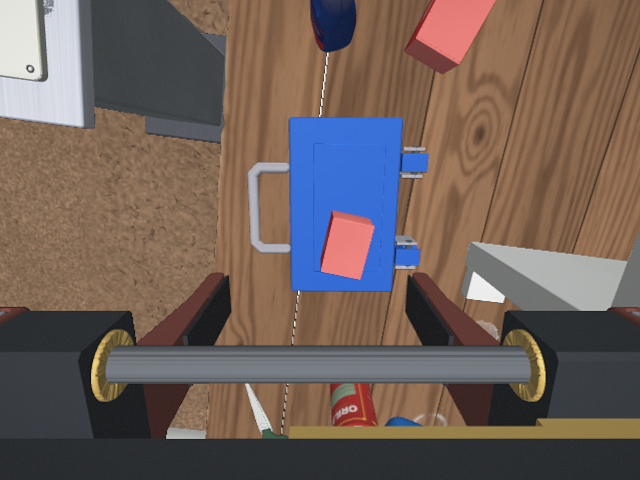

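```bash
cat > m.py <<'E'
from h import *
d=np.load("w1.npz");W=d["W"].copy();f=d["f"].astype(int);W[292:]=np.nan
mr=lambda P:tuple(np.round(np.hstack(cv2.minAreaRect(P[:,:2].astype(np.float32))),1))
red=(f[...,2]>f[...,1]+50)&(f[...,2]>f[...,0]+50);red[:200]=0
P=W[red&(W[...,2]>129)&(W[...,2]<140)];print("carton",len(P),P.mean(0),mr(P))
b=(f[...,0]>f[...,2]+30)&(W[...,2]>75)&(W[...,2]<105);b[:110]=0;b[:,400:]=0
P=W[b];print("panel",len(P),np.median(P,0),mr(P),P[:,2].min(),P[:,2].max())
E
python3 m.py; python3 - <<'E'
from m import *
v,u=np.indices(b.shape)
B=W[(u>246)&(u<266)&(v>165)&(v<250)&(W[...,2]>70)];print("bar",len(B),B.mean(0),np.percentile(B,[5,95],axis=0).round(1).tolist())
x=np.polyfit(B[:,1],B[:,0],1);print(x,np.degrees(np.arctan(x[0])))
h=(f[...,0]>f[...,2]+30)&(W[...,2]>75);h[:,:405]=0;h[:140]=0;
n,l,s,c=cv2.connectedComponentsWithStats(h.astype(np.uint8));
for i in range(1,n):
    if s[i,4]>100: print("hook",s[i],np.nanmean(W[l==i],0),np.nanpercentile(W[l==i],[3,97],axis=0).round(1).tolist())
E
```

```text
carton 2353 [ 508.07568416 -242.61423799  133.27514497] (np.float64(508.1), np.float64(-243.7), np.float64(62.0), np.float64(45.5), np.float64(84.9))
panel 15866 [ 496.24363237 -185.96679723   89.5572226 ] (np.float64(506.2), np.float64(-209.4), np.float64(132.4), np.float64(205.1), np.float64(6.9)) 75.58221852751393 104.71902284416922
carton 2353 [ 508.07568416 -242.61423799  133.27514497] (np.float64(508.1), np.float64(-243.7), np.float64(62.0), np.float64(45.5), np.float64(84.9))
panel 15866 [ 496.24363237 -185.96679723   89.5572226 ] (np.float64(506.2), np.float64(-209.4), np.float64(132.4), np.float64(205.1), np.float64(6.9)) 75.58221852751393 104.71902284416922
bar 936 [ 400.22169811 -219.17275166   89.71622786] [[391.6, -265.2, 86.5], [409.5, -175.6, 91.8]]
[-1.01915837e-01  3.77884524e+02] -5.819254948781136
hook [405 153  23  19 415] [ 574.52237327 -145.59380519   94.74312816] [[562.6, -155.1, 93.1], [586.4, -136.1, 96.4]]
hook [405 245  15  20 262] [ 591.7160098  -252.90625618   93.56156615] [[583.3, -263.1, 79.6], [599.9, -244.1, 96.2]]
```

```bash
python3 - <<'E'
from h import *
o=st();print(togo(o,[508,-243.5,180],Rt(-5)),togo(o,[508,-243.5,98],Rt(-5)))
E
```

```text
{'t': 2.2, 'qpos': [-0.452, 0.149, 1.75, 0.0, 1.242, -0.574], 'ee_pos': [471.23, -215.169, 329.877], 'orientation': [2.081, 2.353, 0.001], 'ft_force': [-0.155, -0.805, 0.26], 'width': 87.86, 'grasp_force': 0.0}
(array([-32.6,  32.9, 149.9]), array([ 0.001, -0.   ,  0.209])) (array([-32.6,  32.9, 231.9]), array([ 0.001, -0.   ,  0.209]))
```

servo_tool(deltas=[[[-16,16,30],[0,0,0.1]],[[-32.6,33,65],[0,0,0.209]],[[-32.6,33,100],[0,0,0.209]],[[-32.6,33,130],[0,0,0.209]],[[-32.6,33,150],[0,0,0.209]]])

```text
t: 2.62
ee_pos: [504.1, -246.4, 176.5]
orientation: [-2.321, -2.112, 0.003]
ft_force: [0.2, 0.9, -0.3]
width: 87.6
grasp_force: 0.0
```

servo_tool(deltas=[[[0,0,25],[0,0,0]],[[0,0,50],[0,0,0]],[[0,0,70],[0,0,0]],[[0,0,82],[0,0,0]],[[0,0,82],[0,0,0]]])

```text
t: 3.03
ee_pos: [504.1, -245.9, 95.4]
orientation: [-2.32, -2.112, 0.003]
ft_force: [-0.0, -0.9, -0.1]
width: 87.8
grasp_force: 0.0
```

servo_tool(deltas=[[[0,0,0],[0,0,0]],[[0,0,0],[0,0,0]],[[0,0,0],[0,0,0]],[[0,0,0],[0,0,0]],[[0,0,0],[0,0,0]]], grip=1)

```text
t: 3.45
ee_pos: [506.7, -246.2, 98.7]
orientation: [2.32, 2.116, 0.001]
ft_force: [-0.6, 0.3, -0.4]
width: 58.2
grasp_force: 0.0
```

servo_tool(deltas=[[[0,0,0],[0,0,0]],[[0,0,0],[0,0,0]],[[0,0,0],[0,0,0]],[[0,0,0],[0,0,0]],[[0,0,0],[0,0,0]]])

```text
t: 3.87
ee_pos: [506.6, -246.1, 98.3]
orientation: [2.321, 2.116, 0.001]
ft_force: [0.5, 0.1, 6.5]
width: 46.8
grasp_force: 30.0
```

servo_tool(deltas=[[[0,0,-10],[0,0,0]],[[0,0,-25],[0,0,0]],[[0,0,-45],[0,0,0]],[[0,0,-65],[0,0,0]],[[0,0,-65],[0,0,0]]])

```text
t: 4.28
ee_pos: [508.0, -246.9, 166.4]
orientation: [2.317, 2.114, 0.003]
ft_force: [0.7, -0.1, -1.0]
width: 47.2
grasp_force: 30.0
```

```bash
python3 - <<'E'
from h import *
o=st();print(togo(o,[440,-385,164],Rt(-15)))
im=get_image("top");W=cloud(im);m=(abs(W[...,0]-440)<70)&(abs(W[...,1]+385)<60);P=W[m];print(len(P),np.percentile(P[:,2],[1,50,99]))
im=get_image("wrist");cv2.imwrite("pics/w2.png",im["frame"])
E
```

```text
{'t': 4.283, 'qpos': [-0.473, 0.406, 1.811, -0.0, 0.92, -0.381], 'ee_pos': [507.982, -246.857, 166.376], 'orientation': [2.317, 2.114, 0.003], 'ft_force': [0.662, -0.117, -0.998], 'width': 47.206, 'grasp_force': 29.999}
(array([-143.8,  -55. ,    2.4]), array([0.005, 0.002, 0.17 ]))
2307 [-9.42869918e+02 -5.06693522e-01  8.15051497e+00]
```

View pics/w2.png

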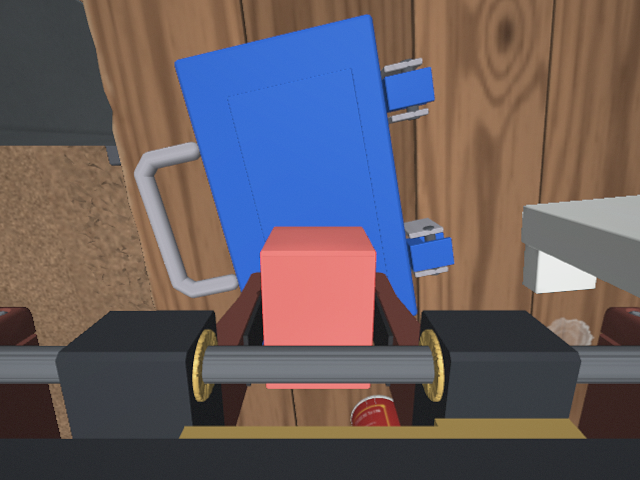

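servo_tool(deltas=[[[-35,-15,0],[0,0,-0.03]],[[-70,-30,0],[0,0,-0.06]],[[-105,-45,0],[0,0,-0.09]],[[-126,-66,0],[0,0,-0.09]],[[-126,-69,0],[0,0,-0.09]]])

```text
t: 4.8
ee_pos: [422.2, -367.4, 161.0]
orientation: [-2.225, -2.213, 0.002]
ft_force: [0.0, 0.6, -0.8]
width: 47.3
grasp_force: 30.0
```

```bash
python3 - <<'E'
from h import *
o=st();print(togo(o,[450,-378,16],Rt(0)))
E
```

```text
{'t': 4.8, 'qpos': [-0.737, 0.41, 1.819, -0.001, 0.915, -0.73], 'ee_pos': [422.25, -367.36, 161.009], 'orientation': [-2.225, -2.213, 0.002], 'ft_force': [0.005, 0.58, -0.784], 'width': 47.298, 'grasp_force': 29.998}
(array([-10.7,  28.2, 144.9]), array([-0.003, -0.001, -0.005]))
```

servo_tool(deltas=[[[-5,15,30],[0,0,0]],[[-10,28,65],[0,0,0]],[[-10,28,100],[0,0,0]],[[-10,28,125],[0,0,0]],[[-10,28,135],[0,0,0]]])

```text
t: 5.22
ee_pos: [451.4, -372.2, 22.8]
orientation: [-2.218, -2.214, 0.001]
ft_force: [-0.9, 0.2, -2.1]
width: 47.4
grasp_force: 30.0
```

servo_tool(deltas=[[[0,0,0],[0,0,0]],[[0,0,0],[0,0,0]],[[0,0,0],[0,0,0]]])

```text
t: 5.47
ee_pos: [454.7, -375.6, 29.0]
orientation: [2.222, 2.218, 0.0]
ft_force: [0.7, 1.3, -0.7]
width: 47.2
grasp_force: 30.0
```

```bash
python3 - <<'E'
from h import *
o=st();print(togo(o,[450,-378,10],Rt(0)))
E
```

```text
{'t': 5.467, 'qpos': [-0.711, 0.647, 1.803, 0.0, 0.689, -0.709], 'ee_pos': [454.686, -375.553, 28.975], 'orientation': [2.222, 2.218, 0.0], 'ft_force': [0.681, 1.341, -0.699], 'width': 47.153, 'grasp_force': 29.999}
(array([-2.4, -4.7, 19. ]), array([ 0.001,  0.001, -0.002]))
```

servo_tool(deltas=[[[0,0,5],[0,0,0]],[[0,0,9],[0,0,0]],[[0,0,13],[0,0,0]],[[0,0,16],[0,0,0]],[[0,0,16],[0,0,0]]])

```text
t: 5.88
ee_pos: [453.5, -374.9, 11.2]
orientation: [-2.223, -2.219, 0.0]
ft_force: [-0.3, 0.4, -1.1]
width: 47.6
grasp_force: 30.0
```

servo_tool(deltas=[[[0,0,1],[0,0,0]],[[0,0,2],[0,0,0]],[[0,0,2],[0,0,0]]])

```text
t: 6.13
ee_pos: [453.8, -375.1, 10.3]
orientation: [-2.224, -2.219, -0.0]
ft_force: [-1.9, 1.3, 4.3]
width: 47.1
grasp_force: 30.0
```

Contact felt (4 N). Release, wait, then rise.

servo_tool(deltas=[[[0,0,0],[0,0,0]],[[0,0,0],[0,0,0]],[[0,0,0],[0,0,0]],[[0,0,0],[0,0,0]],[[0,0,0],[0,0,0]]], grip=-1)

```text
t: 6.55
ee_pos: [453.9, -375.1, 9.7]
orientation: [2.224, 2.219, 0.0]
ft_force: [-0.3, -0.1, 0.2]
width: 77.3
grasp_force: 0.0
```

servo_tool(deltas=[[[0,0,0],[0,0,0]],[[0,0,-10],[0,0,0]],[[0,0,-35],[0,0,0]],[[0,0,-70],[0,0,0]],[[0,0,-105],[0,0,0]]])

```text
t: 6.97
ee_pos: [453.2, -374.5, 115.7]
orientation: [-2.222, -2.218, 0.0]
ft_force: [0.0, -0.6, 0.5]
width: 87.9
grasp_force: 0.0
```

servo_tool(deltas=[[[0,0,-40],[0,0,0]],[[0,0,-80],[0,0,0]],[[0,0,-120],[0,0,0]],[[0,0,-120],[0,0,0]],[[0,0,-120],[0,0,0]]])

```text
t: 7.38
ee_pos: [455.0, -376.1, 238.3]
orientation: [2.219, 2.215, 0.001]
ft_force: [0.1, -0.3, -0.8]
width: 87.8
grasp_force: 0.0
```

```bash
python3 - <<'E'
from h import *
o=st()
im=get_image("top");W=cloud(im);f=im["frame"].astype(int)
red=(f[...,2]>f[...,1]+50)&(f[...,2]>f[...,0]+50)
P=W[red&(abs(W[...,0]-450)<60)&(abs(W[...,1]+375)<45)&(W[...,2]>30)&(W[...,2]<60)]
print(len(P),P.mean(0) if len(P) else 0, np.percentile(P[:,2],[5,95]))
print(togo(o,[380,-224,200],Rt(6.8,0)))
E
```

```text
{'t': 7.383, 'qpos': [-0.711, 0.352, 1.7, 0.0, 1.083, -0.709], 'ee_pos': [455.033, -376.129, 238.319], 'orientation': [2.219, 2.215, 0.001], 'ft_force': [0.12, -0.265, -0.762], 'width': 87.807, 'grasp_force': 0.0}
115 [ 437.47779394 -378.57585134   43.50399805] [32.26477409 50.18153047]
(array([152.1, -75.5,  37.3]), array([ 0.005,  0.004, -0.121]))
```

```bash
python3 - <<'E'
from h import *
o=ctrl.get_obs();print(togo(o,[401,-221.5,160],Rt(6.8,0)))
E
```

```text
(array([153.7, -53.4,  75.7]), array([ 0.002,  0.002, -0.121]))
```

servo_tool(deltas=[[[35,-12,0],[0,0,-0.04]],[[70,-24,10],[0,0,-0.08]],[[105,-36,30],[0,0,-0.121]],[[135,-48,55],[0,0,-0.121]],[[153.5,-53.5,75.5],[0,0,-0.121]]], grip=0.2)

```text
t: 7.85
ee_pos: [396.9, -217.8, 156.6]
orientation: [-2.081, -2.346, 0.001]
ft_force: [0.0, 0.8, -0.4]
width: 57.7
grasp_force: 0.0
```

servo_tool(deltas=[[[0,0,0],[0,0,0]],[[0,0,0],[0,0,0]],[[0,0,0],[0,0,0]]])

```text
t: 8.1
ee_pos: [401.4, -222.3, 159.4]
orientation: [2.085, 2.35, -0.0]
ft_force: [0.8, -0.2, -0.2]
width: 37.8
grasp_force: 0.0
```

```bash
python3 - <<'E'
from h import *
o=st()
im=get_image("wrist");cv2.imwrite("pics/w3.png",im["frame"]);W=cloud(im);f=im["frame"].astype(int)
np.savez("w3.npz",W=W,f=im["frame"],K=im["K"],pose=im["pose"])
g=(W[...,0]>375)&(W[...,0]<430)&(W[...,1]>-285)&(W[...,1]<-150)&(W[...,2]>70)&(W[...,2]<100)&(f.max(-1)-f.min(-1)<30)
P=W[g];print(len(P))
for y in range(-275,-160,10):
    Q=P[abs(P[:,1]-y)<5]
    if len(Q)>5: print(y,len(Q),np.percentile(Q[:,0],[5,50,95]).round(1),Q[:,2].max().round(1))
b=(f[...,0]>f[...,2]+30)&(W[...,2]>80)&(W[...,2]<105)
Q=W[b&(W[...,0]<480)]
for y in range(-310,-120,20):
    q=Q[abs(Q[:,1]-y)<4]
    if len(q)>5: print("edge",y,q[:,0].min().round(1),np.median(q[:,2]).round(1))
E
```

```text
{'t': 8.1, 'qpos': [-0.532, 0.277, 2.037, -0.0, 0.828, -0.651], 'ee_pos': [401.423, -222.307, 159.356], 'orientation': [2.085, 2.35, -0.0], 'ft_force': [0.797, -0.181, -0.201], 'width': 37.775, 'grasp_force': 0.0}
3590
-275 86 [408.6 417.3 428.3] 91.6
-265 566 [401.2 415.7 428.7] 92.4
-255 211 [397.2 402.5 407.7] 93.2
-245 210 [396.1 401.1 406.5] 92.4
-235 227 [395.  400.6 405.8] 92.6
-225 232 [393.8 399.2 404.6] 92.3
-215 237 [392.8 398.  403.4] 92.6
-205 251 [391.3 396.7 402. ] 92.1
-195 265 [389.8 395.3 400.8] 92.1
-185 282 [388.8 394.5 400.2] 92.7
-175 725 [393.4 408.3 427.5] 92.9
-165 298 [401.  417.7 428.7] 92.1
edge -250 453.2 89.4
edge -230 441.4 89.3
edge -210 439.2 89.2
edge -190 436.8 89.4
edge -170 434.5 89.5
edge -150 431.9 89.5
edge -130 429.3 89.0
```

View pics/w3.png

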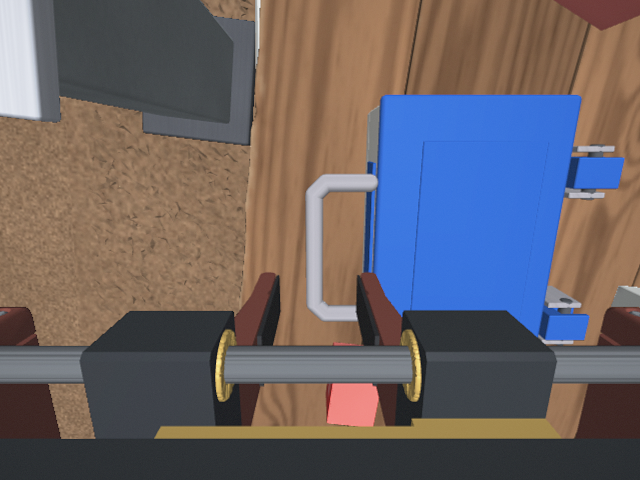

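servo_tool(deltas=[[[1.5,-2.2,10],[0,0,0]],[[1.5,-2.2,35],[0,0,0]],[[1.5,-2.2,60],[0,0,0]],[[1.5,-2.2,82],[0,0,0]],[[1.5,-2.2,94],[0,0,0]]])

```text
t: 8.57
ee_pos: [398.8, -221.5, 64.0]
orientation: [2.087, 2.348, -0.0]
ft_force: [0.1, -0.3, -0.5]
width: 35.3
grasp_force: 0.0
```

servo_tool(deltas=[[[0,0,0],[0,0,0]],[[0,0,0],[0,0,0]],[[0,0,0],[0,0,0]]])

```text
t: 8.82
ee_pos: [399.4, -221.4, 66.2]
orientation: [2.085, 2.347, 0.001]
ft_force: [0.9, -0.3, 0.9]
width: 35.6
grasp_force: 0.0
```

servo_tool(deltas=[[[0,0,0],[0,0,0]],[[0,0,0],[0,0,0]],[[0,0,0],[0,0,0]],[[0,0,0],[0,0,0]],[[0,0,0],[0,0,0]]], grip=1)

```text
t: 9.23
ee_pos: [398.6, -220.5, 65.7]
orientation: [2.085, 2.349, 0.0]
ft_force: [-1.7, -0.1, 3.4]
width: 11.4
grasp_force: 30.0
```

```bash
cat > arc.py <<'E'
from h import *
def arc(H,yaw,th,tilt,rad=184.,tip=18.7):
    a=np.radians(yaw);ex=np.array([np.cos(a),np.sin(a),0]);t=np.radians(th)
    bar=H+rad*(-np.cos(t)*ex+np.sin(t)*np.array([0,0,1.]))
    Rm=Rt(yaw,tilt);return bar+tip*Rm.as_matrix()[:,2],Rm
def rows(p0,R0,L):
    for p,Rm in L: print((R0.inv().apply(p-p0)).round(1).tolist(),(R0.inv()*Rm).as_rotvec().round(3).tolist())
E
python3 - <<'E'
from arc import *
o=st()
H=np.array([582.7,-199.4,84])
p0,R0=arc(H,6.8,0,0); print(p0)
for a0 in range(0,91,15):
    print("from",a0)
    p0,R0=arc(H,6.8,a0,a0*20/90); rows(p0,R0,[arc(H,6.8,a,a*20/90) for a in np.linspace(a0+3,a0+15,5)])
E
```

```text
{'t': 9.233, 'qpos': [-0.531, 0.451, 2.091, -0.0, 0.599, -0.65], 'ee_pos': [398.604, -220.465, 65.69], 'orientation': [2.085, 2.349, 0.0], 'ft_force': [-1.736, -0.085, 3.382], 'width': 11.357, 'grasp_force': 30.001}
[ 399.99434651 -221.18633017   65.3       ]
from 0
[-0.0, 0.5, -9.6] [-0.012, -0.0, -0.0]
[-0.0, 1.4, -19.2] [-0.023, -0.0, 0.0]
[0.0, 2.9, -28.8] [-0.035, -0.0, -0.0]
[-0.0, 4.9, -38.3] [-0.047, -0.0, 0.0]
[-0.0, 7.4, -47.7] [-0.058, -0.0, 0.0]
from 15
[0.0, 3.5, -9.1] [-0.012, 0.0, 0.0]
[0.0, 7.4, -17.9] [-0.023, 0.0, 0.0]
[0.0, 11.9, -26.6] [-0.035, 0.0, 0.0]
[0.0, 16.7, -35.1] [-0.047, 0.0, 0.0]
[0.0, 22.0, -43.3] [-0.058, -0.0, 0.0]
from 30
[-0.0, 6.2, -7.6] [-0.012, 0.0, -0.0]
[-0.0, 12.7, -14.8] [-0.023, 0.0, 0.0]
[-0.0, 19.7, -21.7] [-0.035, 0.0, -0.0]
[-0.0, 26.9, -28.3] [-0.047, -0.0, -0.0]
[-0.0, 34.6, -34.5] [-0.058, -0.0, -0.0]
from 45
[-0.0, 8.3, -5.3] [-0.012, 0.0, 0.0]
[0.0, 16.8, -10.2] [-0.023, 0.0, 0.0]
[0.0, 25.5, -14.7] [-0.035, 0.0, 0.0]
[-0.0, 34.5, -18.7] [-0.047, 0.0, 0.0]
[-0.0, 43.7, -22.2] [-0.058, 0.0, 0.0]
from 60
[-0.0, 9.5, -2.5] [-0.012, 0.0, -0.0]
[0.0, 19.1, -4.6] [-0.023, 0.0, 0.0]
[-0.0, 28.9, -6.1] [-0.035, 0.0, -0.0]
[0.0, 38.7, -7.1] [-0.047, -0.0, 0.0]
[-0.0, 48.5, -7.7] [-0.058, -0.0, 0.0]
from 75
[0.0, 9.8, 0.5] [-0.012, 0.0, 0.0]
[0.0, 19.6, 1.6] [-0.023, 0.0, -0.0]
[0.0, 29.4, 3.1] [-0.035, 0.0, -0.0]
[0.0, 39.0, 5.1] [-0.047, 0.0, -0.0]
[0.0, 48.5, 7.6] [-0.058, 0.0, 0.0]
from 90
[-0.0, 9.2, 3.5] [-0.012, -0.0, -0.0]
[-0.0, 18.2, 7.5] [-0.023, 0.0, 0.0]
[0.0, 26.9, 12.0] [-0.035, 0.0, 0.0]
[-0.0, 35.4, 16.8] [-0.047, 0.0, 0.0]
[0.0, 43.7, 22.1] [-0.058, 0.0, -0.0]
```

servo_tool(deltas=[[[0,0.5,-9.6],[-0.012,0,0]],[[0,1.4,-19.2],[-0.023,0,0]],[[0,2.9,-28.8],[-0.035,0,0]],[[0,4.9,-38.3],[-0.047,0,0]],[[0,7.4,-47.7],[-0.058,0,0]]])

```text
t: 9.65
ee_pos: [405.7, -219.3, 114.1]
orientation: [2.059, 2.319, 0.069]
ft_force: [-0.5, -0.0, -2.5]
width: 11.3
grasp_force: 30.0
```

servo_tool(deltas=[[[0,3.5,-9.1],[-0.012,0,0]],[[0,7.4,-17.9],[-0.023,0,0]],[[0,11.9,-26.6],[-0.035,0,0]],[[0,16.7,-35.1],[-0.047,0,0]],[[0,22,-43.3],[-0.058,0,0]]])

```text
t: 10.07
ee_pos: [425.0, -216.9, 158.3]
orientation: [2.032, 2.29, 0.134]
ft_force: [-1.4, -0.7, -1.0]
width: 11.2
grasp_force: 30.0
```

```bash
python3 - <<'E'
from arc import *
o=st()
H=np.array([582.7,-199.4,84]);print(arc(H,6.8,30,20/3)[0])
im=get_image("wrist");W=cloud(im);f=im["frame"].astype(int)
b=(f[...,0]>f[...,2]+30)&(f[...,0]>90);P=W[b&(W[...,0]>400)&(W[...,0]<560)&(abs(W[...,1]+200)<90)&(W[...,2]>75)]
c=np.linalg.lstsq(np.c_[P,],np.ones(len(P)),rcond=None)[0];n=c/np.linalg.norm(c);print(len(P),n,np.degrees(np.arccos(abs(n[2]))))
E
```

```text
{'t': 10.067, 'qpos': [-0.543, 0.267, 2.061, 0.109, 0.724, -0.741], 'ee_pos': [425.032, -216.884, 158.264], 'orientation': [2.032, 2.29, 0.134], 'ft_force': [-1.411, -0.673, -1.008], 'width': 11.225, 'grasp_force': 30.0}
[ 426.62792871 -218.01046777  157.42644271]
27660 [0.47799783 0.06444255 0.87599385] 28.837182967506156
```

servo_tool(deltas=[[[0,6.2,-7.6],[-0.012,0,0]],[[0,12.7,-14.8],[-0.023,0,0]],[[0,19.7,-21.7],[-0.035,0,0]],[[0,26.9,-28.3],[-0.047,0,0]],[[0,34.6,-34.5],[-0.058,0,0]]])

```text
t: 10.53
ee_pos: [452.9, -213.2, 195.9]
orientation: [2.006, 2.263, 0.194]
ft_force: [-15.7, -1.7, 9.4]
width: 11.2
grasp_force: 30.0
```

servo_tool(deltas=[[[0,8.3,-5.3],[-0.012,0,0]],[[0,16.8,-10.2],[-0.023,0,0]],[[0,25.5,-14.7],[-0.035,0,0]],[[0,34.5,-18.7],[-0.047,0,0]],[[0,43.7,-22.2],[-0.058,0,0]]])

```text
t: 10.95
ee_pos: [494.0, -208.6, 226.1]
orientation: [1.976, 2.226, 0.26]
ft_force: [-4.5, 1.2, 2.6]
width: 11.2
grasp_force: 30.0
```

servo_tool(deltas=[[[0,9.5,-2.5],[-0.012,0,0]],[[0,19.1,-4.6],[-0.023,0,0]],[[0,28.9,-6.1],[-0.035,0,0]],[[0,38.7,-7.1],[-0.047,0,0]],[[0,48.5,-7.7],[-0.058,0,0]]])

```text
t: 11.37
ee_pos: [540.3, -203.5, 244.3]
orientation: [1.945, 2.192, 0.321]
ft_force: [-2.4, -0.8, 1.2]
width: 11.3
grasp_force: 30.0
```

```bash
python3 - <<'E'
from arc import *
o=st()
H=np.array([582.7,-199.4,84]);p,Rm=arc(H,6.8,75,20*75/90);print(p,(Rm.inv()*R.from_rotvec(o["orientation"])).as_rotvec().round(3))
E
```

```text
{'t': 11.367, 'qpos': [-0.466, 0.228, 1.894, 0.226, 0.787, -0.726], 'ee_pos': [540.305, -203.508, 244.285], 'orientation': [1.945, 2.192, 0.321], 'ft_force': [-2.415, -0.759, 1.247], 'width': 11.272, 'grasp_force': 29.999}
[ 540.73779015 -204.40369059  243.81594816] [-0.001 -0.    -0.   ]
```

Tracking well; go to 90° and settle.

servo_tool(deltas=[[[0,9.8,0.5],[-0.012,0,0]],[[0,19.6,1.6],[-0.023,0,0]],[[0,29.4,3.1],[-0.035,0,0]],[[0,39,5.1],[-0.047,0,0]],[[0,48.5,7.6],[-0.058,0,0]]])

```text
t: 11.78
ee_pos: [588.4, -197.4, 250.2]
orientation: [1.916, 2.158, 0.381]
ft_force: [-1.7, -0.8, -0.7]
width: 11.2
grasp_force: 30.0
```

servo_tool(deltas=[[[0,0,0],[0,0,0]],[[0,0,0],[0,0,0]],[[0,0,0],[0,0,0]]])

```text
t: 12.03
ee_pos: [587.4, -197.6, 250.1]
orientation: [1.916, 2.159, 0.379]
ft_force: [-0.3, -0.5, -0.6]
width: 11.4
grasp_force: 30.0
```

```bash
cat > lidpose.py <<'E'
from arc import *
o=st()
for n in("wrist","side"):
    im=get_image(n);W=cloud(im);f=im["frame"].astype(int)
    b=(f[...,0]>f[...,2]+40)&(f[...,0]>80)&(np.linalg.norm(W-(np.array(o["ee_pos"])-[0,0,80]),axis=-1)<150)
    P=W[b]
    if len(P)<50: print(n,"few",len(P));continue
    m=np.median(P,0)
    for _ in range(3):
        m=P.mean(0);n_=np.linalg.svd(P-m,full_matrices=False)[2][2];d=(P-m)@n_;P=P[abs(d)<max(3,1.5*d.std())]
    n_*=np.sign(n_[0]) ;print(n,len(P),"c",m.round(1),"n",n_.round(3),"yaw",np.degrees(np.arctan2(n_[1],n_[0])).round(1),"lean",np.degrees(np.arcsin(n_[2])).round(1),"z",np.percentile(P[:,2],[1,99]).round(),"y",np.percentile(P[:,1],[1,99]).round(),"x",np.percentile(P[:,0],[1,99]).round())
E
python3 lidpose.py; python3 - <<'E'
from h import *
o=ctrl.get_obs();im=get_image("side");cv2.imwrite("pics/s2.png",cv2.resize(im["frame"][100:320,220:460],(720,600)))
E
```

```text
{'t': 12.033, 'qpos': [-0.433, 0.268, 1.839, 0.265, 0.753, -0.72], 'ee_pos': [587.418, -197.559, 250.149], 'orientation': [1.916, 2.159, 0.379], 'ft_force': [-0.306, -0.496, -0.638], 'width': 11.418, 'grasp_force': 30.0}
wrist 7311 c [ 562.4 -162.4  191.8] n [ 0.923  0.071 -0.379] yaw 4.4 lean -22.3 z [ 60. 227.] y [-253. -100.] x [507. 582.]
side 248 c [ 553.2 -181.   162. ] n [ 0.913  0.043 -0.406] yaw 2.7 lean -24.0 z [ 48. 228.] y [-293.  -93.] x [499. 592.]
```

View pics/s2.png

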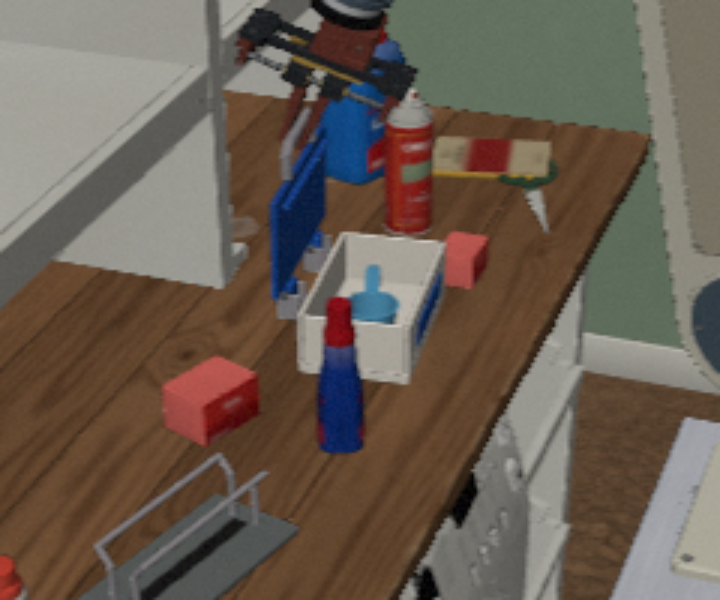

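servo_tool(deltas=[[[0,2.7,-7.5],[0,0,0]],[[0,6.2,-17],[0,0,0]],[[0,10.3,-28.2],[0,0,0]],[[0,14.4,-39.5],[0,0,0]],[[0,17.1,-47],[0,0,0]]])

```text
t: 12.6
ee_pos: [588.2, -198.0, 303.1]
orientation: [1.914, 2.157, 0.38]
ft_force: [0.2, 0.3, -2.3]
width: 11.1
grasp_force: 30.0
```

servo_tool(deltas=[[[0,3.4,-9.4],[0,0,0]],[[0,6.8,-18.8],[0,0,0]],[[0,10.3,-28.2],[0,0,0]],[[0,10.3,-28.2],[0,0,0]],[[0,10.3,-28.2],[0,0,0]]])

```text
t: 13.02
ee_pos: [587.8, -197.8, 331.2]
orientation: [1.915, 2.158, 0.38]
ft_force: [-1.0, 0.5, -2.1]
width: 11.1
grasp_force: 30.0
```

```bash
sed -i 's/P=W\[b\]$/P=W[b\&(W[...,2]>o["ee_pos"][2]-150)\&(abs(W[...,0]-o["ee_pos"][0])<45)]/' lidpose.py; python3 lidpose.py
```

```text
{'t': 13.017, 'qpos': [-0.433, 0.179, 1.754, 0.227, 0.92, -0.664], 'ee_pos': [587.82, -197.784, 331.205], 'orientation': [1.915, 2.158, 0.38], 'ft_force': [-1.022, 0.542, -2.145], 'width': 11.125, 'grasp_force': 29.999}
wrist 5696 c [ 575.2 -156.   265.7] n [0.993 0.115 0.028] yaw 6.6 lean 1.6 z [183. 308.] y [-256.  -99.] x [568. 589.]
side 146 c [ 574.9 -151.3  270.6] n [0.995 0.094 0.037] yaw 5.4 lean 2.1 z [184. 307.] y [-284.  -92.] x [566. 587.]
```

```bash
python3 - <<'E'
from h import *
from scipy.optimize import minimize
for n in("top","side"):
    z=np.load(n+"0.npz");W=z["W"];f=z["f"].astype(int)
    reg=(W[...,0]>430)&(W[...,0]<610)&(W[...,1]>110)&(W[...,1]<400)
    hi=reg&(W[...,2]>72)&(W[...,2]<95)
    gr=reg&(W[...,2]>5)&(W[...,2]<16)&(f.max(-1)-f.min(-1)<30)
    for yaw in(-14,-15,-16):
        a=np.radians(yaw);ex=np.array([np.cos(a),np.sin(a)]);ey=np.array([-ex[1],ex[0]])
        B=W[gr][:,:2];bx,by=B@ex,B@ey
        H=W[hi];hx,hy=H[:,:2]@ex,H[:,:2]@ey; mid=(np.percentile(bx,2)+np.percentile(bx,98))/2
        top=H[:,2]>80;l=hx[top&(hx<mid)];r=hx[top&(hx>mid)]
        c=ex*mid+ey*(np.percentile(by,2)+np.percentile(by,98))/2
        print(n,yaw,"base x",np.percentile(bx,[2,98]).round(1),"y",np.percentile(by,[2,98]).round(1),"ctr",c.round(1),"rails",len(l),len(r),np.median(l).round(1),np.median(r).round(1),l.std().round(1),r.std().round(1),"mid",((np.median(l)+np.median(r))/2).round(1),"vs",round(mid,1),"hy",np.percentile(hy,[2,98]).round(1))
E
```

```text
top -14 base x [391.3 488.4] y [267.1 469.3] ctr [515.8 250.9] rails 97 97 413.8 466.0 2.1 2.2 mid 439.9 vs 439.8 hy [283.  455.1]
top -15 base x [384.6 482.2] y [275.1 477.3] ctr [516.  251.2] rails 97 97 407.3 459.4 2.1 2.3 mid 433.3 vs 433.4 hy [290.2 462.9]
top -16 base x [377.9 475.4] y [282.8 484.6] ctr [515.9 251.2] rails 97 97 401.1 452.8 2.4 2.7 mid 426.9 vs 426.6 hy [297.8 470.4]
side -14 base x [390.4 486.7] y [273.7 474.8] ctr [516.1 257. ] rails 101 104 413.1 464.7 2.5 2.6 mid 438.9 vs 438.5 hy [286.5 459.5]
side -15 base x [383.6 479.8] y [281.3 482.4] ctr [515.9 257.1] rails 101 104 406.1 458.0 2.5 2.6 mid 432.1 vs 431.7 hy [294. 467.]
side -16 base x [376.5 473.9] y [288.7 489.7] ctr [516.  256.9] rails 101 104 399.4 451.5 2.9 2.9 mid 425.4 vs 425.2 hy [301.2 474.2]
```

servo_tool(deltas=[[[8,0.9,0.3],[0,0,0]],[[22,2.4,0.9],[0,0,0]],[[44,4.9,1.8],[0,0,0]],[[69,7.7,2.8],[0,0,0]],[[96,10.7,3.9],[0,0,0]]])

```text
t: 13.53
ee_pos: [587.0, -99.9, 329.5]
orientation: [1.918, 2.158, 0.379]
ft_force: [0.1, 1.1, -3.0]
width: 11.1
grasp_force: 30.0
```

servo_tool(deltas=[[[27,3,1.1],[0,0,0]],[[54,6,2.2],[0,0,0]],[[81,9,3.3],[0,0,0]],[[108,12,4.4],[0,0,0]],[[135,15,5.4],[0,0,0]]])

```text
t: 13.95
ee_pos: [586.5, 36.8, 329.7]
orientation: [1.917, 2.16, 0.379]
ft_force: [1.1, -0.3, -2.9]
width: 11.2
grasp_force: 30.0
```

servo_tool(deltas=[[[27,3,1.1],[0,0,0]],[[54,6,2.2],[0,0,0]],[[81,9,3.3],[0,0,0]],[[105,11.7,4.2],[0,0,0]],[[122,13.6,4.9],[0,0,0]]])

```text
t: 14.37
ee_pos: [586.3, 160.4, 329.7]
orientation: [1.916, 2.161, 0.379]
ft_force: [-0.0, -0.0, -2.5]
width: 10.9
grasp_force: 30.0
```

```bash
python3 - <<'E'
from arc import *
o=st();R0=R.from_rotvec(o["orientation"]);p0=np.array(o["ee_pos"]);b0=p0-18.7*R0.as_matrix()[:,2];print("bar",b0)
bt=np.array([516,253.5,b0[2]])
for k in np.linspace(.1,1,10):
    Rm=Rt(6.8+(-14.7-6.8)*k,20);p=b0+(bt-b0)*k+18.7*Rm.as_matrix()[:,2];rows(p0,R0,[(p,Rm)])
E
```

```text
{'t': 14.367, 'qpos': [0.274, 0.143, 1.8, -0.068, 0.856, 0.189], 'ee_pos': [586.28, 160.37, 329.695], 'orientation': [1.916, 2.161, 0.379], 'ft_force': [-0.016, -0.026, -2.524], 'width': 10.942, 'grasp_force': 29.998}
bar [579.97018181 159.59557832 347.28145367]
[9.8, -4.9, -1.8] [-0.002, -0.014, 0.036]
[19.7, -9.8, -3.5] [-0.002, -0.027, 0.072]
[29.5, -14.7, -5.3] [-0.002, -0.04, 0.107]
[39.4, -19.7, -7.1] [-0.002, -0.052, 0.142]
[49.2, -24.6, -8.9] [-0.002, -0.065, 0.178]
[59.1, -29.6, -10.7] [-0.002, -0.078, 0.213]
[68.9, -34.6, -12.5] [-0.002, -0.091, 0.248]
[78.8, -39.6, -14.3] [-0.002, -0.104, 0.283]
[88.7, -44.5, -16.0] [-0.002, -0.116, 0.319]
[98.5, -49.5, -17.8] [-0.002, -0.129, 0.354]
```

servo_tool(deltas=[[[9.8,-4.9,-1.8],[0,-0.014,0.036]],[[19.7,-9.8,-3.5],[0,-0.027,0.072]],[[29.5,-14.7,-5.3],[0,-0.04,0.107]],[[39.4,-19.7,-7.1],[0,-0.052,0.142]],[[49.2,-24.6,-8.9],[0,-0.065,0.178]]])

```text
t: 14.78
ee_pos: [554.2, 204.4, 329.6]
orientation: [2.1, 1.953, 0.342]
ft_force: [-0.1, 0.3, -3.2]
width: 11.3
grasp_force: 30.0
```

```bash
python3 - <<'E'
from arc import *
o=st();R0=R.from_rotvec(o["orientation"]);p0=np.array(o["ee_pos"]);Rm=Rt(-14.7,20)
rows(p0,R0,[(np.array([516,253.5,347.3])+18.7*Rm.as_matrix()[:,2],Rm)])
E
```

```text
{'t': 14.783, 'qpos': [0.417, 0.132, 1.814, -0.206, 0.897, 0.594], 'ee_pos': [554.21, 204.407, 329.575], 'orientation': [2.1, 1.953, 0.342], 'ft_force': [-0.13, 0.269, -3.16], 'width': 11.317, 'grasp_force': 29.997}
[45.0, -33.2, -12.2] [-0.002, -0.062, 0.173]
```

servo_tool(deltas=[[[10,-7.5,-2.7],[0,-0.014,0.038]],[[20,-15,-5.4],[0,-0.028,0.077]],[[31,-23,-8.5],[0,-0.043,0.119]],[[40,-29.5,-10.8],[0,-0.055,0.153]],[[45,-33.2,-12.2],[0,-0.062,0.173]]])

```text
t: 15.2
ee_pos: [521.9, 252.4, 329.7]
orientation: [2.257, 1.743, 0.306]
ft_force: [-0.8, 0.1, -2.4]
width: 11.1
grasp_force: 30.0
```

servo_tool(deltas=[[[0,0,0],[0,0,0]],[[0,0,0],[0,0,0]],[[0,0,0],[0,0,0]],[[0,0,0],[0,0,0]]])

```text
t: 15.53
ee_pos: [523.3, 250.5, 330.4]
orientation: [2.255, 1.744, 0.307]
ft_force: [0.5, 0.0, -3.1]
width: 11.2
grasp_force: 30.0
```

```bash
python3 lidpose.py; python3 - <<'E'
from arc import *
o=ctrl.get_obs();R0=R.from_rotvec(o["orientation"]);p0=np.array(o["ee_pos"]);print("bar",p0-18.7*R0.as_matrix()[:,2]);Rm=Rt(-14.7,20)
rows(p0,R0,[(np.array([516,253.5,z])+18.7*Rm.as_matrix()[:,2],Rm) for z in(347.3,297)])
im=get_image("side");cv2.imwrite("pics/s3.png",cv2.resize(im["frame"][140:360,190:430],(720,600)))
E
```

```text
{'t': 15.533, 'qpos': [0.558, 0.143, 1.799, -0.303, 0.977, 0.955], 'ee_pos': [523.259, 250.527, 330.371], 'orientation': [2.255, 1.744, 0.307], 'ft_force': [0.544, 0.049, -3.115], 'width': 11.17, 'grasp_force': 29.998}
wrist 5837 c [526.2 294.1 264.3] n [ 0.967 -0.255  0.025] yaw -14.8 lean 1.5 z [185. 307.] y [197. 349.] x [503. 541.]
side 367 c [524.7 284.3 265.1] n [ 0.966 -0.257  0.033] yaw -14.9 lean 1.9 z [181. 308.] y [157. 352.] x [491. 545.]
bar [517.22138389 252.02699652 348.08663372]
[1.1, -1.7, 0.2] [-0.001, -0.001, 0.002]
[1.1, -18.9, 47.5] [-0.001, -0.001, 0.002]
```

View pics/s3.png

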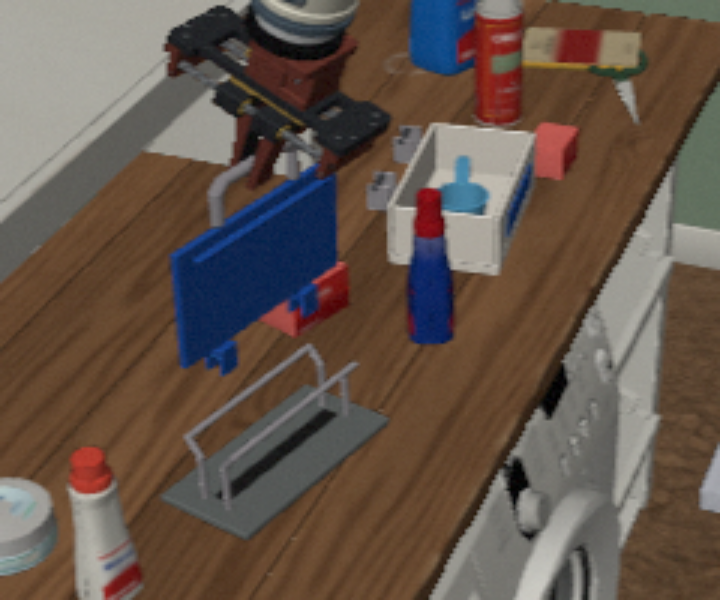

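servo_tool(deltas=[[[0.5,-1,0],[0.015,0,0]],[[1,-2,-0.5],[0.03,0,0]],[[1,-2,-0.5],[0.03,0,0]]])

```text
t: 15.93
ee_pos: [521.9, 252.4, 330.6]
orientation: [2.277, 1.76, 0.282]
ft_force: [-0.2, 0.8, -2.9]
width: 11.0
grasp_force: 30.0
```

servo_tool(deltas=[[[0,-3.1,9.5],[0,0,0]],[[0,-7.9,23.7],[0,0,0]],[[0,-12.6,38],[0,0,0]],[[0,-15.1,45.5],[0,0,0]],[[0,-15.1,45.5],[0,0,0]]])

```text
t: 16.35
ee_pos: [520.1, 251.7, 279.7]
orientation: [2.276, 1.761, 0.276]
ft_force: [0.7, -0.6, -2.5]
width: 11.3
grasp_force: 30.0
```

servo_tool(deltas=[[[0,0,0],[0,0,0]],[[0,0,0],[0,0,0]]])

```text
t: 16.52
ee_pos: [521.8, 252.7, 283.0]
orientation: [2.275, 1.76, 0.284]
ft_force: [0.5, -0.8, -1.6]
width: 11.2
grasp_force: 30.0
```

```bash
cat >> lidpose.py <<'E'
    a=np.radians(-15);ex=np.array([np.cos(a),np.sin(a)]);u=m[:2]@ex;sl=n_[2]/np.hypot(n_[0],n_[1]);print("   plane x' at c",u.round(1),"centre at foot",(u+4+sl*(m[2]-(o["ee_pos"][2]+17.7-197))).round(1),"slot 432.6")
E
cat >> lidpose.py <<'E'
R0=R.from_rotvec(o["orientation"]);b=np.array(o["ee_pos"])-18.7*R0.as_matrix()[:,2];print("bar",b.round(1),"x'",(b[:2]@ex).round(1))
E
python3 lidpose.py
```

```text
{'t': 16.517, 'qpos': [0.551, 0.199, 1.839, -0.292, 0.9, 0.964], 'ee_pos': [521.833, 252.732, 283.024], 'orientation': [2.275, 1.76, 0.284], 'ft_force': [0.495, -0.825, -1.59], 'width': 11.189, 'grasp_force': 29.998}
wrist 5774 c [523.1 296.7 217.4] n [ 0.967 -0.255 -0.001] yaw -14.8 lean -0.1 z [134. 260.] y [200. 352.] x [498. 538.]
   plane x' at c 428.5 centre at foot 432.4 slot 432.6
side 722 c [518.5 273.9 205.6] n [ 0.966 -0.257  0.006] yaw -14.9 lean 0.3 z [135. 260.] y [159. 354.] x [488. 541.]
   plane x' at c 430.0 centre at foot 434.5 slot 432.6
bar [516.2 254.2 300.8] x' 432.8
```

servo_tool(deltas=[[[0,-3.1,9.5],[0,0,0]],[[0,-7.5,22.8],[0,0,0]],[[0,-12,36],[0,0,0]],[[0,-16.3,49.3],[0,0,0]],[[0,-18.8,57],[0,0,0]]])

```text
t: 17.03
ee_pos: [520.7, 252.1, 220.6]
orientation: [2.276, 1.76, 0.28]
ft_force: [-0.7, -0.4, -2.3]
width: 11.2
grasp_force: 30.0
```

servo_tool(deltas=[[[0,0,0],[0,0,0]],[[0,-1.6,4.7],[0,0,0]],[[0,-3.1,9.5],[0,0,0]],[[0,-4.7,14.2],[0,0,0]],[[0,-6.3,19],[0,0,0]]])

```text
t: 17.45
ee_pos: [521.6, 252.7, 202.4]
orientation: [2.276, 1.759, 0.284]
ft_force: [-0.5, -0.0, -2.9]
width: 11.1
grasp_force: 30.0
```

servo_tool(deltas=[[[0,-1,2.8],[0,0,0]],[[0,-1.9,5.7],[0,0,0]],[[0,-2.8,8.5],[0,0,0]],[[0,-2.8,8.5],[0,0,0]]])

```text
t: 17.78
ee_pos: [521.1, 252.4, 192.8]
orientation: [2.276, 1.76, 0.281]
ft_force: [-0.2, -0.0, -2.7]
width: 11.4
grasp_force: 30.0
```

```bash
python3 lidpose.py
```

```text
{'t': 17.783, 'qpos': [0.551, 0.317, 1.919, -0.352, 0.713, 1.051], 'ee_pos': [521.079, 252.364, 192.818], 'orientation': [2.276, 1.76, 0.281], 'ft_force': [-0.171, -0.014, -2.705], 'width': 11.382, 'grasp_force': 29.999}
wrist 5856 c [522.1 295.8 126.9] n [ 0.967 -0.256 -0.003] yaw -14.8 lean -0.2 z [ 43. 170.] y [198. 351.] x [497. 538.]
   plane x' at c 427.7 centre at foot 431.4 slot 432.6
side 328 c [522.  290.3 131.1] n [ 0.965 -0.262  0.01 ] yaw -15.2 lean 0.6 z [ 44. 171.] y [156. 355.] x [489. 541.]
   plane x' at c 429.1 centre at foot 434.3 slot 432.6
bar [515.4 253.8 210.6] x' 432.2
```

Foot about 3–4 mm above the base; ease down to contact.

servo_tool(deltas=[[[0,-0.5,1.4],[0,0,0]],[[0,-0.9,2.8],[0,0,0]],[[0,-0.9,2.8],[0,0,0]],[[0,-0.9,2.8],[0,0,0]]])

```text
t: 18.22
ee_pos: [521.3, 252.5, 190.5]
orientation: [2.276, 1.76, 0.283]
ft_force: [0.2, 0.4, -2.7]
width: 11.2
grasp_force: 30.0
```

servo_tool(deltas=[[[0,-0.3,1],[0,0,0]],[[0,-0.5,1.5],[0,0,0]],[[0,-0.5,1.5],[0,0,0]]])

```text
t: 18.47
ee_pos: [522.3, 253.1, 189.9]
orientation: [2.275, 1.759, 0.286]
ft_force: [0.2, 1.0, 4.1]
width: 10.8
grasp_force: 30.0
```

servo_tool(deltas=[[[0,0,0],[0,0,0]],[[0,0,0],[0,0,0]],[[0,0,0],[0,0,0]],[[0,0,0],[0,0,0]],[[0,0,0],[0,0,0]]], grip=-1)

```text
t: 18.88
ee_pos: [521.2, 252.3, 188.7]
orientation: [2.276, 1.76, 0.282]
ft_force: [-0.4, -0.2, -1.0]
width: 41.0
grasp_force: 0.0
```

servo_tool(deltas=[[[0,0,0],[0,0,0]],[[0,0,0],[0,0,0]],[[0,0,0],[0,0,0]],[[0,0,0],[0,0,0]],[[0,0,0],[0,0,0]]])

```text
t: 19.3
ee_pos: [521.3, 252.5, 188.9]
orientation: [2.276, 1.76, 0.283]
ft_force: [0.1, -0.6, -0.7]
width: 74.5
grasp_force: 0.0
```

```bash
python3 lidpose.py; python3 - <<'E'
from h import *
im=get_image("side");cv2.imwrite("pics/s4.png",cv2.resize(im["frame"][170:370,190:430],(720,600)))
E
```

```text
{'t': 19.3, 'qpos': [0.551, 0.323, 1.922, -0.356, 0.704, 1.056], 'ee_pos': [521.349, 252.524, 188.9], 'orientation': [2.276, 1.76, 0.283], 'ft_force': [0.09, -0.647, -0.672], 'width': 74.509, 'grasp_force': 0.0}
wrist 7910 c [517.7 275.4 127.1] n [ 0.968 -0.251 -0.011] yaw -14.5 lean -0.6 z [ 40. 167.] y [163. 352.] x [489. 538.]
   plane x' at c 428.8 centre at foot 431.5 slot 432.6
side 298 c [524.3 297.1 126.6] n [ 0.967 -0.255  0.005] yaw -14.8 lean 0.3 z [ 40. 168.] y [158. 355.] x [489. 542.]
   plane x' at c 429.5 centre at foot 434.1 slot 432.6
bar [515.7 254.  206.7] x' 432.4
```

View pics/s4.png

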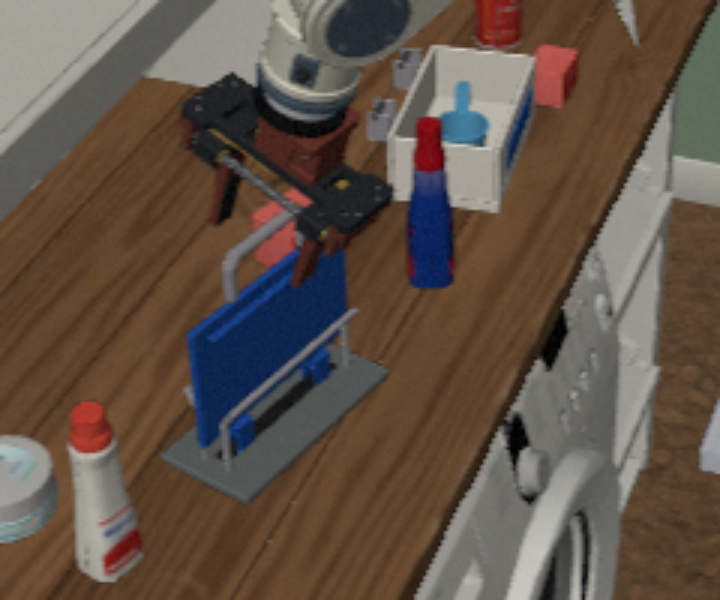

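Lid stands in the slot, released. Retreat along −tool z.

servo_tool(deltas=[[[0,0,-5],[0,0,0]],[[0,0,-15],[0,0,0]],[[0,0,-35],[0,0,0]],[[0,0,-65],[0,0,0]],[[0,0,-100],[0,0,0]]])

```text
t: 19.87
ee_pos: [489.9, 259.9, 284.3]
orientation: [2.276, 1.76, 0.279]
ft_force: [0.1, 0.2, 0.3]
width: 87.7
grasp_force: 0.0
```

servo_tool(deltas=[[[0,0,-35],[0,0,0]],[[0,0,-60],[0,0,0]],[[0,0,-60],[0,0,0]],[[0,0,-60],[0,0,0]],[[0,0,-60],[0,0,0]]])

```text
t: 20.28
ee_pos: [472.4, 264.8, 340.7]
orientation: [2.276, 1.76, 0.282]
ft_force: [-0.0, 0.7, -1.3]
width: 87.5
grasp_force: 0.0
```

```bash
python3 - <<'E'
from h import *
st()
im=get_image("side");W=cloud(im);f=im["frame"].astype(int)
b=(f[...,0]>f[...,2]+40)&(abs(W[...,0]-516)<70)&(abs(W[...,1]-254)<120)
P=W[b];m=P.mean(0);print(len(P),m,np.linalg.svd(P-m,full_matrices=False)[2][2],np.percentile(P[:,2],[1,99]))
for q in("bottle_blue","spray_can","bottle_white","carton"):
    for r in finder.silhouettes(q,im)[:2]:
        p=W[r["mask"]];print(q,round(r["score"],2),np.nanpercentile(p,[2,50,98],axis=0).round().tolist())
print(close_job())
E
```

```text
{'t': 20.283, 'qpos': [0.627, 0.084, 1.836, -0.284, 1.033, 1.004], 'ee_pos': [472.412, 264.84, 340.68], 'orientation': [2.276, 1.76, 0.282], 'ft_force': [-0.007, 0.709, -1.34], 'width': 87.543, 'grasp_force': 0.0}
2023 [514.8368773  261.91425426 105.43852823] [ 0.96757289 -0.25248529  0.00733963] [ 12.70282853 166.32029603]
bottle_blue 0.94 [[437.0, 1.0, 6.0], [456.0, 20.0, 81.0], [480.0, 33.0, 178.0]]
bottle_blue 0.48 [[434.0, -312.0, 5.0], [496.0, -194.0, 52.0], [571.0, -103.0, 81.0]]
spray_can 0.98 [[524.0, -483.0, 4.0], [546.0, -452.0, 102.0], [575.0, -437.0, 188.0]]
bottle_white 0.65 [[552.0, 454.0, 5.0], [565.0, 477.0, 78.0], [591.0, 490.0, 164.0]]
carton 0.67 [[430.0, -471.0, -2.0], [448.0, -354.0, 38.0], [475.0, -302.0, 62.0]]
carton 0.61 [[510.0, -72.0, -2.0], [598.0, 16.0, 54.0], [672.0, 227.0, 211.0]]
the job is handed in; nothing more can be done
None
```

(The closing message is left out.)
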